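# Lock the generator rotor at its timing notch

### The arm

A 6-joint arm with a two-finger parallel gripper is mounted at the origin on the work surface. World frame = base frame: x ahead of the robot, y to its left, z up, the work surface at z = 0. Lengths are in mm, angles in rad, forces in N, time in s.
With the tool pointing down it reaches from about 350 to 875 mm from the base axis. Payload 4.2 kg.
Tool frame: the origin (TCP) lies midway between the tips of the shut fingers; the grasp point (between the pads) lies 19 mm behind it (arm.tcp_to_grasp is the distance from the TCP to the grasp point, in mm); z points along the fingers, y is the line along which they close (so a half turn about z gives the same grasp; the last joint's range is limited). The gripper opens to 85 mm and grips with 20 to 120 N. Pads are 22 mm wide; open, the fingers measure 114 mm over their backs; the gripper's body (76 mm by 85 mm) begins 54 mm behind the grasp point. The pads swing forward as they close: fully open they stand 13 mm farther back than shut.
Start: joints at [-1.037, 0.385, 0.008, 0, -1.194, -0.259], TCP at [169.613, -601.524, 231.312] pointing down, gripper open.
Joint ranges: [-3.14, 3.14], [-1.21, 2.06], [-1.07, 1.41], [-3.16, 2.05], [-2.99, -0.16], [-3.1, 3.1]. Speed limits (rad/s): [2.79, 2.79, 3.14, 3.14, 3.14, 3.14].

### API

Orientations are given as a unit quaternion [x, y, z, w].
In Python, from bench import arm gives the robot as it stands.
- The arm moves only by the tool arm_command, never from a script. Its argument "rows" is a list of rows, each a list of 2 entries, a list of its own where there are three numbers: the shift along the tool's x, y, z as a fraction of full scale, then the turn, a rotation vector about the tool's x, y, z as a fraction of full scale. In form: [[[x, y, z], [wx, wy, wz]], ...]. A call has 1 to 5 rows; each row is the pose to reach, as a shift and turn from the pose commanded when the call began, along the tool's axes at that moment, turning the shorter way round; what a row does not reach only later rows make up. Full scale, the value 1, is 0.25 m for a shift and 180 degrees for a turn. A row lasts 1/10 s, in which the tool goes at most 50 mm and 8.59 degrees, less where a joint would pass 70% of its speed; a pose out of reach is approached as far as the arm can. A call with a number of a shift or a turn outside -1 to 1 is refused whole. A call with a gripper value outside its range is refused whole. "grip" is the opening, from 0 (shut) to 1 (fully open), set as the call begins (left out, the last holds). The fingers move at their own pace and stop on an object; the grip force is fixed at half the most. Time passes only in rows, so rows that repeat a pose let the fingers close. It gives the time, the measured TCP pose, the force, the opening and the grip force at its end, in the units of the state.
- arm.read_state(): the state, without advancing time (a new reading comes with each control period).
- arm.get_image(name): name is "side" or "top"; returns (picture, depth): 420x560x3 uint8, blue, green, red; 420x560 float32, mm along the optical axis (not along the pixel's ray), 0 where there is no reading.
- arm.camera_info(name): a dict with "fx", "fy", "cx", "cy" (pixels), "extrinsics" (4x4, takes a point from camera to world coordinates). Camera axes: x right, y down, z forward; pixel columns grow to the right and rows downward; lengths in mm; the calibration is good to about 2 mm. A picture is of the moment at which its call begins. camera_info takes no time and is no camera call.
- arm.job_done(): hands the job in; it is judged then, once.
Trained networks look in the newest picture that a camera, given by its name, has taken for a name from the list of things; names that differ only in an ending like _2 or _b are one class to them, and where a whole thing is asked for, a point or a joint stands for the part that bears it (a point fixed in the world has none). Each returns a list of dicts, best first, with "score" (0 to 1); they miss things now and then, are a little off and sometimes report something else, mostly with a low value. They report only what shows in the picture. A call takes as long as a camera call.
- arm.spot_in(camera, query): "position" ([column, row] in pixels, amid what is visible of it).
The state is a dict: "clock": time; "joints": joint angles; "joint_vel": joint speeds; "joint_efforts": joint torques, N m; "position": TCP position; "ee_rot": TCP orientation; "contact_force": force on the tool from outside, world axes, zero at the start; "wrist_torque": the same for the moment, N m; "gripper_width": finger opening in mm; "grasp_force": force on a finger pad.
Only numpy, scipy, OpenCV 4.12 (cv2) and the standard library are available. Lean on these libraries where they do the work, as an engineer would, in place of code of your own. Each camera call takes 0.05 s, during which the arm holds its last target. There are 200 camera calls.

### The job

Take the round-headed locking pin from its stand and let it stand in the bracket's guide hole so that its tip rests on the generator rotor's rim. Then turn the rotor by pushing on a lug at its edge until the rim's notch comes under the pin and the pin drops fully home; keep leaning lightly on the lug, with about 10 N more than it takes to turn the rotor, for about a second, to prove that the pin holds it. Never force the pin, take your hand away with the pin left fully home, and leave the other things where they are.

Things in the scene. Friction and masses are not known exactly. Their poses are not given: they have to be found in the camera images.
- rotor: Steel generator rotor: drum 120 mm in diameter, 36 mm high, on an upright shaft. Origin: on its axis at the underside, 50 mm above the bench; z up. Its +x points at its notch. Turns either way against 0.2 N m drag (3 N at a lug), stays where left. Starts with the notch 0.45 to 1.25 rad counter-clockwise (from above) of the guide hole.
- notch (a point): Middle of the notch in the rotor's rim, at the rim's top face (86 mm above the bench), 51 mm from the axis. The notch is 12 mm wide, runs from 42.5 mm radius out through the edge and is 14 mm deep. It turns with the rotor.
- lug (a point): Middle of one of three equal lugs on the rotor's edge, 65 mm from its axis: this one opposite the notch (rotor -x), the others a quarter turn either way. Each stands out from 60 to 71 mm radius, is 12 mm wide along the edge and reaches from 56 to 78 mm above the bench, with clear space beside and outside it.
- case: Aluminium crankcase half lying on its side on wooden blocks, fixed, carrying rotor and bracket. Origin: on the rotor's axis at bench level; z up; +x points from the axis to the guide hole. Within 110 mm of the axis it is at most 52 mm high, bracket apart; the shaft stub 172 mm from the axis on its +y side is 80 mm high.
- guide_mouth (a point): Centre of the guide hole's upper mouth, 114 mm above the bench, 51 mm from the rotor's axis: upright through hole, 12 mm in diameter, 2.5 mm chamfer, in a 32 x 32 x 24 mm steel block 4 mm above the rim. Its x axis points away from the rotor's axis along the bracket's arm to its upright (36 mm wide, 54 to 68 mm beyond the hole), nowhere higher than the block.
- pin: Steel locking pin, upright in one of the stand's two holes (head resting on the stand): shank 10 mm thick, 40 mm long, 3 mm chamfer at the tip; round grooved head 24 mm wide, 26 mm high. Origin: centre of the tip; z up along the pin. On the rim its head is 12 mm above the guide block, fully home it sits on the block. Slides freely, drops by its own weight.
- stand: Black block 64 x 150 x 50 mm, fixed, holding the pin and the drift in two holes 36 mm either side of its middle along its y axis. Origin: centre of its underside.
- drift: Slim dark drift in the stand's other hole: shank 10 mm, six-sided head 16 mm across, 43 mm high. Not needed. Origin: centre of its tip.
- bearing: Steel ball bearing, 62 mm in diameter, 16 mm high, lying on the bench. Not needed. Origin: centre of its underside.
- filter: White oil filter canister, 68 mm in diameter, 74 mm high, standing on the bench. Not needed. Origin: centre of its underside.
- carton: Parts carton, 85 x 85 x 90 mm. Not needed. Origin: centre of its underside.

How it is judged:
By the outcome, as a careful person would: the job done as asked, in the order asked, and still so for the second after the job is handed in, with the robot touching nothing.
It also fails if it takes over 61 s, if anything falls off the work surface, if the arm or the gripper's body presses on something with over 40 N, if the wrist force passes 120 N, or if a joint passes its speed limit or range.

## Working session

There is one attempt and no reset: what is moved stays moved. The work goes in short steps, Python scripts to look and compute and a tool call to move; the robot and the scene stay as the last step left them, time stands still between calls to the robot, and variables do not carry over. Pictures are saved under pics/ and viewed, at most 10 in all, crops included, and the job is handed in when it is done.

Besides the shell and the picture viewer there is one more tool, called after ">>>" as name(argument=value, ...) on one line, values as JSON. arm_command: Moves the arm, as the interface text tells. Shift numbers are shares of 0.25 m and turn numbers shares of 180 degrees, none past 1 either way. Its arguments: {"type":"object","properties":{"rows":{"type":"array","items":{"type":"array"}},"grip":{"type":"number"}},"required":["rows"]}

```bash
mkdir -p pics; cat > h.py <<'E'
import numpy as np, cv2
from bench import arm
from scipy.spatial.transform import Rotation as R
def cloud(name):
    im,d=arm.get_image(name); c=arm.camera_info(name)
    v,u=np.indices(d.shape); d=d.astype(float)
    p=np.stack([(u-c["cx"])/c["fx"]*d,(v-c["cy"])/c["fy"]*d,d],-1)
    E=np.array(c["extrinsics"]); w=p@E[:3,:3].T+E[:3,3]; w[d==0]=np.nan
    return im,w
def rel(target,rotvec_world=None):
    s=arm.read_state(); r=R.from_quat(s["ee_rot"])
    return r.inv().apply(np.array(target)-s["position"])/250
E
python3 - <<'E'
from h import *
s=arm.read_state(); print(s); print(R.from_quat(s["ee_rot"]).as_matrix().round(3))
for n in("top","side"):
    im,w=cloud(n); cv2.imwrite(f"pics/{n}0.png",im); np.save(n+"0.npy",w)
    for q in("pin","drift","notch","lug","guide_mouth","rotor","stand","case","filter","carton"):
        for r in arm.spot_in(n,q)[:3]:
            c,l=map(int,r["position"]); print(n,q,round(r["score"],2),c,l,w[l,c].round(0))
E
```

```text
{'clock': 0.0, 'joints': array([-1.03743313e+00,  3.85587380e-01,  6.63787048e-03, -4.94634844e-04,
       -1.19399377e+00, -2.58582913e-01]), 'joint_vel': array([-7.66099243e-04, -4.57638044e-08, -7.23275465e-04, -1.84822387e-04,
       -1.35723177e-03,  1.51185765e-04]), 'joint_efforts': array([-7.50794379e-05, -3.92283261e+01,  1.88401705e+01,  4.18618217e+00,
       -4.59046409e-03,  1.01715943e-05]), 'position': array([ 169.43777898, -600.99700262,  230.20833275]), 'ee_rot': array([-1.36867847e-01,  9.90588707e-01,  1.07907319e-03, -2.01963473e-04]), 'contact_force': array([-0.03189263, -0.19022216,  0.08678803]), 'wrist_torque': array([ 0.01905678,  0.02139636, -0.01950864]), 'grasp_force': 0.0, 'gripper_width': 85.38136375757209}
[[-0.963 -0.271 -0.001]
 [-0.271  0.963  0.002]
 [ 0.     0.002 -1.   ]]
top drift 0.59 421 242 [ 501. -282.   95.]
top notch 0.93 290 225 [536.  27. 101.]
top guide_mouth 0.8 291 187 [626.  26. 110.]
top guide_mouth 0.34 421 241 [ 503. -282.   97.]
top rotor 0.93 290 223 [541.  27.  99.]
top rotor 0.51 420 241 [ 504. -281.   91.]
top stand 0.8 401 243 [ 504. -246.   49.]
top stand 0.17 287 226 [535.  34.  96.]
top case 0.93 275 223 [544.  63.  83.]
top filter 0.66 453 171 [ 682. -376.   74.]
top carton 0.95 130 251 [471. 403.  88.]
side pin 0.61 253 307 [ 523. -226.   76.]
side drift 0.57 241 337 [ 496. -289.   68.]
side notch 0.61 251 228 [537.   5.  84.]
side lug 0.55 253 232 [540. -12.  85.]
side guide_mouth 0.69 292 214 [632.  21. 102.]
side guide_mouth 0.4 249 230 [532.  -4.  85.]
side rotor 0.82 249 232 [532. -12.  86.]
side rotor 0.34 243 334 [ 499. -293.   80.]
side stand 0.89 247 343 [ 506. -290.   51.]
side case 0.89 257 230 [550.  -3.  83.]
side filter 0.68 363 387 [ 685. -421.   73.]
side carton 0.97 216 153 [467. 379.  68.]
```

View pics/top0.png

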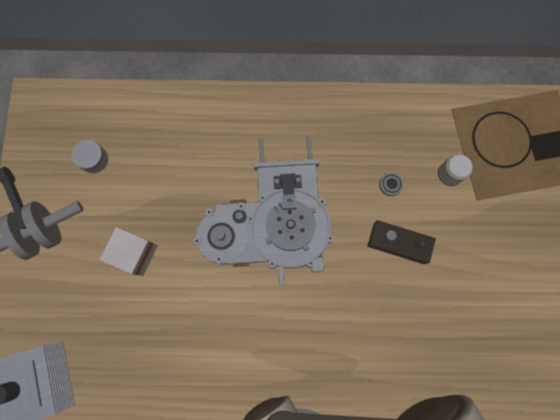

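View pics/side0.png

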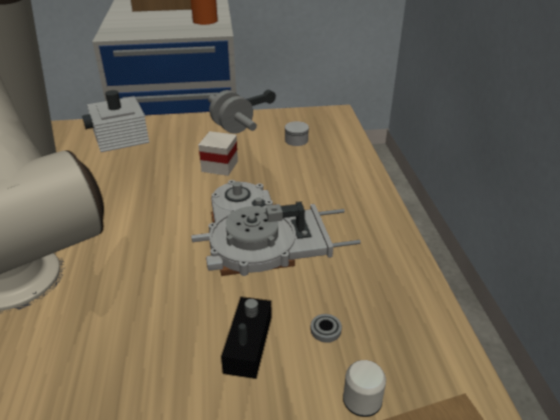

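The top view shows the rotor around (290,225), the guide block at (288,203) with its upright at (287,182), the pin at (391,236) and the drift at (421,243). The side view shows the pin as the lighter, rounder head at (252,307). Next I'll enlarge the rotor area and fit the geometry from depth.

```bash
python3 - <<'E'
from h import *
im=cv2.imread("pics/top0.png"); a=cv2.resize(im[180:275,235:345],None,fx=5,fy=5,interpolation=cv2.INTER_CUBIC)
im=cv2.imread("pics/side0.png"); b=cv2.resize(im[175:285,190:340],None,fx=5,fy=4.3,interpolation=cv2.INTER_CUBIC)
cv2.imwrite("pics/topz.png",a); cv2.imwrite("pics/sidez.png",b)
for n,reg in (("top",1),("side",1)):
    w=np.load(n+"0.npy")
    def sel(x0,x1,y0,y1,z0,z1):
        m=(w[...,0]>x0)&(w[...,0]<x1)&(w[...,1]>y0)&(w[...,1]<y1)&(w[...,2]>z0)&(w[...,2]<z1); return w[m]
    for nm,b in dict(pin=(480,560,-250,-190,65,85),drift=(470,540,-310,-260,75,105),stand=(440,570,-350,-160,42,56),rim=(460,620,-60,110,80,91),block=(560,640,0,60,106,122)).items():
        p=sel(*b); 
        if len(p): print(n,nm,len(p),"mid",np.round((p.max(0)+p.min(0))/2,1),"mean",p.mean(0).round(1),"ext",np.ptp(p,axis=0).round(0))
        if nm=="stand" and len(p)>5: print(cv2.minAreaRect(p[:,:2].astype(np.float32)))
        if nm=="rim" and len(p)>5: print(cv2.minEnclosingCircle(p[:,:2].astype(np.float32)))
E
```

```text
top pin 89 mid [ 520.8 -217.2   73.3] mean [ 520.4 -216.2   75.8] ext [23. 23. 15.]
top drift 43 mid [ 499.6 -285.    86.3] mean [ 499.3 -284.3   90.1] ext [14. 14. 21.]
top stand 1459 mid [ 509.7 -251.1   49.1] mean [ 509.2 -252.    50.4] ext [102. 159.  14.]
((510.4029846191406, -251.4617919921875), (150.41571044921875, 65.4682846069336), 73.20189666748047)
top rim 1672 mid [541.6  25.7  85.5] mean [536.8  24.5  85.6] ext [118. 118.  11.]
((539.9296264648438, 24.033771514892578), 68.28093719482422)
top block 314 mid [608.   29.2 112.7] mean [606.6  30.4 113.5] ext [64. 32. 13.]
side pin 138 mid [ 517.8 -216.8   72.9] mean [ 518.2 -219.4   74.5] ext [23. 24. 15.]
side drift 92 mid [ 496.8 -285.8   85.4] mean [ 496.9 -288.    87.7] ext [14. 18. 21.]
side stand 1939 mid [ 507.1 -250.6   49. ] mean [ 505.8 -262.6   50.3] ext [103. 164.  14.]
((507.8738098144531, -250.8817901611328), (155.52276611328125, 65.20409393310547), 73.2294921875)
side rim 1248 mid [540.9  27.   85.5] mean [534.6  19.9  85.7] ext [122. 129.  11.]
((537.354736328125, 25.096242904663086), 66.66731262207031)
side block 295 mid [606.4  29.7 112. ] mean [604.4  28.8 112.4] ext [67. 40. 12.]
```

View pics/topz.png

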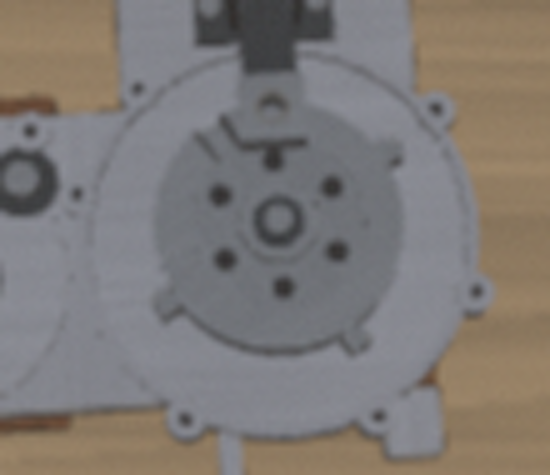

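View pics/sidez.png

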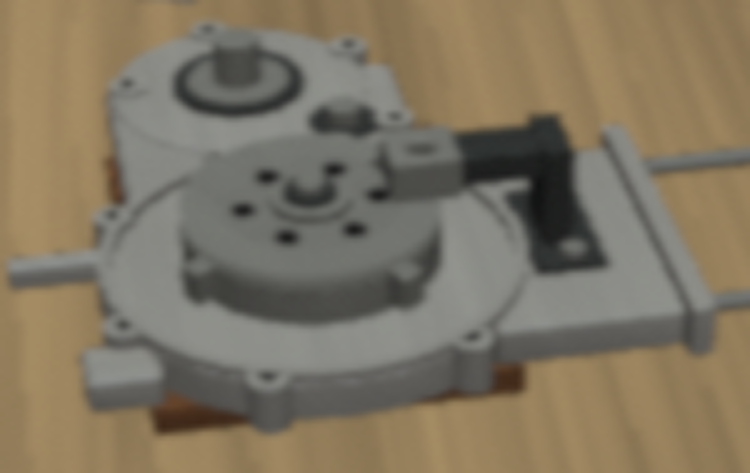

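The top crop shows the guide hole at (272,103), the notch at about (208,145), and lugs at (170,303), (353,340) and (393,155). The notch is therefore about 0.5 rad CCW of the hole, so the rotor must turn clockwise. The side crop confirms the block and hole at (420,150). I'll go to the pin first, with the fingers closing across the stand.

```bash
cat >> h.py <<'E'
def go(x,y,z,yaw):
    "yaw: world angle (deg) of tool y axis, tool pointing down"
    s=arm.read_state(); r=R.from_quat(s["ee_rot"]); a=np.radians(yaw)
    Y=np.array([np.cos(a),np.sin(a),0]); Z=np.array([0,0,-1.]); M=np.stack([np.cross(Y,Z),Y,Z],1)
    print("shift",(r.inv().apply(np.array([x,y,z])-s["position"])/250).round(4),"turn",((r.inv()*R.from_matrix(M)).as_rotvec()/np.pi).round(4),
     "| t %.2f pos %s F %s w %.1f g %.1f"%(s["clock"],s["position"].round(1),s["contact_force"].round(1),s["gripper_width"],s["grasp_force"]))
E
python3 -c "
from h import *
go(519.3,-217,140,163)"
```

```text
shift [-1.7638  1.1008  0.3653] turn [ 0.     -0.     -0.3181] | t 1.10 pos [ 169.6 -601.5  231.3] F [ 0.1  0.3 -0. ] w 85.6 g 0.0
```

>>> arm_command(rows=[[[-0.85, 0.53, 0], [0, 0, -0.16]], [[-0.85, 0.53, 0], [0, 0, -0.16]], [[-0.85, 0.53, 0], [0, 0, -0.16]], [[-0.85, 0.53, 0], [0, 0, -0.16]], [[-0.85, 0.53, 0], [0, 0, -0.16]]], grip=0.7)

```text
clock: 1.6
position: [338.9, -415.1, 231.6]
ee_rot: [-0.379, 0.925, -0.0, 0.0]
contact_force: [0.9, -0.6, 0.5]
gripper_width: 59.8
grasp_force: 0.0
```

```bash
python3 -c "
from h import *
go(519.3,-217,140,163)"
```

```text
shift [-1.0701  0.0583  0.3664] turn [-0.0002 -0.     -0.1579] | t 1.60 pos [ 338.9 -415.1  231.6] F [ 0.9 -0.6  0.5] w 59.8 g 0.0
```

>>> arm_command(rows=[[[-1, 0.05, 0.1], [0, 0, -0.158]], [[-1, 0.05, 0.2], [0, 0, -0.158]], [[-1, 0.05, 0.25], [0, 0, -0.158]], [[-1, 0.05, 0.3], [0, 0, -0.158]], [[-1, 0.05, 0.366], [0, 0, -0.158]]])

```text
clock: 2.1
position: [498.2, -243.6, 153.2]
ee_rot: [-0.596, 0.803, -0.002, 0.001]
contact_force: [1.8, -1.4, 0.5]
gripper_width: 59.5
grasp_force: 0.0
```

```bash
python3 -c "
from h import *
go(519.3,-217,100,163)"
```

```text
shift [-0.1262 -0.0488  0.213 ] turn [-0.0016  0.      0.0006] | t 2.10 pos [ 498.2 -243.6  153.2] F [ 1.8 -1.4  0.5] w 59.5 g 0.0
```

>>> arm_command(rows=[[[0, 0, 0], [0, 0, 0]], [[0, 0, 0], [0, 0, 0]]])

```text
clock: 2.3
position: [495.9, -244.3, 151.4]
ee_rot: [-0.596, 0.803, 0.001, -0.001]
contact_force: [-0.8, 0.2, -0.1]
gripper_width: 59.7
grasp_force: 0.0
```

```bash
python3 -c "
from h import *
go(519.3,-217,100,163)"
```

```text
shift [-0.1317 -0.0582  0.2053] turn [ 0.0006 -0.0002  0.0006] | t 2.30 pos [ 495.9 -244.3  151.4] F [-0.8  0.2 -0.1] w 59.7 g 0.0
```

>>> arm_command(rows=[[[-0.132, -0.058, 0.05], [0, 0, 0]], [[-0.132, -0.058, 0.2], [0, 0, 0]], [[-0.132, -0.058, 0.3], [0, 0, 0]], [[-0.132, -0.058, 0.38], [0, 0, 0]], [[-0.132, -0.058, 0.38], [0, 0, 0]]])

```text
clock: 2.8
position: [517.1, -218.6, 55.4]
ee_rot: [-0.594, 0.805, 0.002, -0.002]
contact_force: [0.2, -0.2, 0.2]
gripper_width: 59.4
grasp_force: 0.0
```

```bash
python3 -c "
from h import *
im,w=cloud('side'); cv2.imwrite('pics/s2.png',cv2.resize(im[230:390,170:350],None,fx=3.6,fy=3.6))
go(519.3,-217,52,163)"
```

```text
shift [-0.008  -0.001   0.0206] turn [ 0.0003 -0.0002 -0.0005] | t 2.85 pos [ 518.5 -218.8   57.2] F [ 0.8 -0.7  0.5] w 59.8 g 0.0
```

View pics/s2.png

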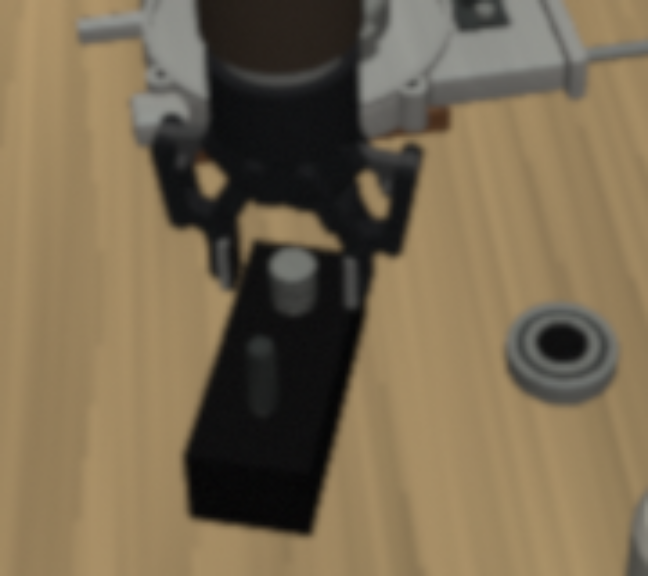

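The fingers straddle the pin head at (293,280), with the pads at (222,262) and (352,283), above the stand. I'll lower a little and close.

>>> arm_command(rows=[[[-0.007, 0, 0.016], [0, 0, 0]], [[-0.007, 0, 0.016], [0, 0, 0]]])

```text
clock: 3.05
position: [520.3, -216.5, 54.3]
ee_rot: [-0.595, 0.804, -0.001, 0.001]
contact_force: [0.3, 0.7, -0.7]
gripper_width: 60.0
grasp_force: 0.0
```

>>> arm_command(rows=[[[0, 0, 0], [0, 0, 0]], [[0, 0, 0], [0, 0, 0]], [[0, 0, 0], [0, 0, 0]], [[0, 0, 0], [0, 0, 0]], [[0, 0, 0], [0, 0, 0]]], grip=0)

```text
clock: 3.55
position: [519.7, -216.1, 53.9]
ee_rot: [-0.595, 0.804, -0.0, 0.0]
contact_force: [-2.0, 0.2, 6.0]
gripper_width: 21.7
grasp_force: 58.7
```

>>> arm_command(rows=[[[0, 0, -0.06], [0, 0, 0]], [[0, 0, -0.2], [0, 0, 0]], [[0, 0, -0.36], [0, 0, 0]], [[0, 0, -0.54], [0, 0, 0]], [[0, 0, -0.54], [0, 0, 0]]])

```text
clock: 4.05
position: [523.7, -217.2, 195.1]
ee_rot: [-0.595, 0.803, -0.006, 0.005]
contact_force: [0.6, -0.0, -0.0]
gripper_width: 22.0
grasp_force: 59.1
```

```bash
python3 -c "
from h import *
go(585,20,190,163)"
```

```text
shift [-0.9789  0.0419  0.0202] turn [-0.0046  0.0001  0.0004] | t 4.05 pos [ 523.7 -217.2  195.1] F [ 0.6 -0.  -0. ] w 22.0 g 59.1
```

>>> arm_command(rows=[[[-0.2, 0, 0], [0, 0, 0]], [[-0.4, 0.02, 0], [0, 0, 0]], [[-0.6, 0.03, 0], [0, 0, 0]], [[-0.8, 0.04, 0], [0, 0, 0]], [[-0.98, 0.04, 0], [0, 0, 0]]])

```text
clock: 4.55
position: [581.6, 23.4, 187.5]
ee_rot: [-0.595, 0.804, 0.0, -0.0]
contact_force: [1.0, -1.0, -1.1]
gripper_width: 21.6
grasp_force: 59.1
```

>>> arm_command(rows=[[[0, 0, 0], [0, 0, 0]], [[0, 0, 0], [0, 0, 0]], [[0, 0, 0], [0, 0, 0]]])

```text
clock: 4.85
position: [581.2, 20.6, 187.4]
ee_rot: [-0.595, 0.804, 0.0, -0.001]
contact_force: [-0.3, -0.8, -0.7]
gripper_width: 22.0
grasp_force: 59.1
```

```bash
python3 -c "
from h import *
go(590.9,30.3,176,163)"
```

```text
shift [-0.0485 -0.0257  0.0457] turn [ 0.0004 -0.0002 -0.0003] | t 4.85 pos [581.2  20.6 187.4] F [-0.3 -0.8 -0.7] w 22.0 g 59.1
```

>>> arm_command(rows=[[[-0.049, -0.026, 0.05], [0, 0, 0]], [[-0.049, -0.026, 0.05], [0, 0, 0]], [[-0.049, -0.026, 0.05], [0, 0, 0]]])

```text
clock: 5.15
position: [591.3, 30.2, 174.7]
ee_rot: [-0.594, 0.804, 0.0, -0.001]
contact_force: [-0.5, -0.8, -0.9]
gripper_width: 22.1
grasp_force: 59.1
```

```bash
python3 - <<'E'
from h import *
go(590.9,30.3,176,163)
im,w=cloud('side'); cv2.imwrite('pics/s3.png',cv2.resize(im[150:260,220:370],None,fx=5,fy=5,interpolation=cv2.INTER_CUBIC)); np.save('s3.npy',w)
c=arm.camera_info('side'); print("cam",np.array(c['extrinsics']).round(2),c['fx'],c['cx'],c['cy'])
P=lambda x0,x1,y0,y1,z0,z1: w[(w[...,0]>x0)&(w[...,0]<x1)&(w[...,1]>y0)&(w[...,1]<y1)&(w[...,2]>z0)&(w[...,2]<z1)]
for z in range(118,174,5):
    p=P(570,612,5,55,z,z+5)
    if len(p): print(z,len(p),"x",p[:,0].min().round(1),p[:,0].max().round(1),"y",p[:,1].min().round(1),p[:,1].max().round(1))
p=P(560,645,-10,70,109,117); print(p.mean(0),p.min(0),p.max(0))
E
```

```text
shift [ 0.0003  0.0017 -0.0054] turn [ 0.0005 -0.0003 -0.0004] | t 5.15 pos [591.3  30.2 174.7] F [-0.5 -0.8 -0.9] w 22.1 g 59.1
cam [[ 9.9000e-01 -7.0000e-02  1.0000e-01  4.8932e+02]
 [-1.2000e-01 -5.8000e-01  8.0000e-01 -9.1212e+02]
 [-0.0000e+00 -8.1000e-01 -5.9000e-01  8.0085e+02]
 [ 0.0000e+00  0.0000e+00  0.0000e+00  1.0000e+00]] 519.1969430808983 279.991000025232 209.75166090672693
118 1 x 593.6 593.6 y 42.4 42.4
128 2 x 589.8 591.8 y 25.9 28.0
133 5 x 587.5 594.2 y 25.7 29.3
138 9 x 587.4 594.3 y 22.2 27.7
143 5 x 587.3 594.2 y 23.9 27.6
148 11 x 587.6 594.2 y 22.7 29.1
153 8 x 587.8 594.3 y 25.0 29.2
158 7 x 587.8 594.6 y 25.0 29.0
163 3 x 587.8 591.8 y 23.9 27.6
168 2 x 589.3 593.6 y 20.0 20.6
173 23 x 576.9 606.9 y 16.3 27.8
[608.06885645  30.31614563 113.05881097] [573.01073862  13.05255234 109.04227291] [644.81202164  51.24635887 116.66650589]
```

View pics/s3.png

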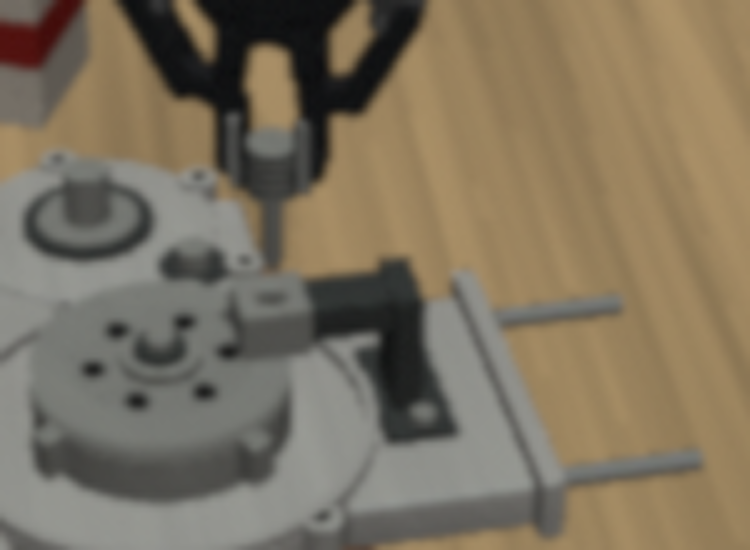

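The picture shows the pin held upright above the block, its tip at (272,265) and the hole at (270,297). I'll compare the two positions numerically.

```bash
python3 - <<'E'
from h import *
def ray(n,u,v,z):
    c=arm.camera_info(n); E=np.array(c["extrinsics"]); d=E[:3,:3]@[(u-c["cx"])/c["fx"],(v-c["cy"])/c["fy"],1]; o=E[:3,3]; return (o+d*(z-o[2])/d[2]).round(1)
g=cv2.imread("pics/s3.png")
# dark hole centroid in zoom
a=cv2.cvtColor(g,cv2.COLOR_BGR2GRAY)
s=a[285:310,245:298].astype(int); m=s<np.percentile(s,20); v,u=np.nonzero(m); print("hole zoom",u.mean()+245,v.mean()+285,u.min()+245,u.max()+245,v.min()+285,v.max()+285)
def px(U,V): return ((U+.5)/5-.5+220,(V+.5)/5-.5+150)
print("hole dark",ray("side",*px(u.mean()+245,v.mean()+285),112),"hole eye",ray("side",*px(271,297),114))
s=a[205:250,255:290].astype(int); print("shank cols",[ (np.nonzero(r<r.min()+25)[0]+255)[[0,-1]].tolist() for r in s[::8]])
c=arm.camera_info("side"); E=np.linalg.inv(np.array(c["extrinsics"]))
for X in ((591.3,30.2,155),(591.3,30.2,130.7),(591.3,30.2,114)):
    q=E[:3,:3]@X+E[:3,3]; u,v=q[0]/q[2]*c["fx"]+c["cx"],q[1]/q[2]*c["fy"]+c["cy"]; print(X,"zoom",(u-220+.5)*5-.5,(v-150+.5)*5-.5)
# top camera hole from first picture
t=cv2.cvtColor(cv2.imread("pics/topz.png"),cv2.COLOR_BGR2GRAY)[90:115,255:290].astype(int); m=t<np.percentile(t,15); v,u=np.nonzero(m); print("top hole zoom",u.mean()+255,v.mean()+90, ray("top",(u.mean()+255.5)/5-.5+235,(v.mean()+90.5)/5-.5+180,114), "pin top cam by cloud 520.8,-217.2")
w=np.load("top0.npy")
for n in("top","side"):
    w=np.load(n+"0.npy"); p=w[(w[...,0]>560)&(w[...,0]<608)&(abs(w[...,1]-30)<30)&(w[...,2]>109)&(w[...,2]<118)]
    print(n,cv2.minAreaRect(p[:,:2].astype(np.float32)),p[:,0].min(),p[:,1].min(),p[:,1].max())
    p=w[(w[...,0]>490)&(w[...,0]<550)&(abs(w[...,1]+217)<25)&(w[...,2]>71)&(w[...,2]<80)]; print("pin",cv2.minEnclosingCircle(p[:,:2].astype(np.float32)))
E
```

```text
hole zoom 271.34749034749035 298.13127413127415 259 284 293 304
hole dark [591.9  30.9 112. ] hole eye [591.6  29.  114. ]
shank cols [[258, 282], [260, 281], [260, 281], [260, 281], [260, 281], [260, 281]]
(591.3, 30.2, 155) zoom 269.4132846729222 220.35293773562725
(591.3, 30.2, 130.7) zoom 269.8563448167398 265.2891229713222
(591.3, 30.2, 114) zoom 270.1545579684075 295.53459101901524
top hole zoom 272.1570247933884 100.87603305785125 [594.3  30.1 114. ] pin top cam by cloud 520.8,-217.2
top ((592.1539306640625, 28.91669464111328), (31.877527236938477, 30.655271530151367), 0.8537448048591614) 576.1984106656079 13.43440727430406 44.449751154946895
pin ((520.7353515625, -217.123291015625), 12.106454849243164)
side ((591.2860107421875, 29.87232208251953), (34.656917572021484, 38.90863037109375), 3.7297203540802) 573.0531371656633 9.694886898216168 49.71877340876222
pin ((518.4814453125, -217.19898986816406), 13.127508163452148)
```

The pin and hole agree to within about 1 mm, so I'll lower gently while watching the force.

>>> arm_command(rows=[[[0, 0, 0.03], [0, 0, 0]], [[0, 0, 0.05], [0, 0, 0]], [[0, 0, 0.06], [0, 0, 0]], [[0, 0, 0.07], [0, 0, 0]], [[0, 0, 0.075], [0, 0, 0]]])

```text
clock: 5.7
position: [591.5, 30.9, 156.6]
ee_rot: [-0.595, 0.804, 0.0, -0.0]
contact_force: [-0.3, 0.8, -0.1]
gripper_width: 21.9
grasp_force: 59.1
```

>>> arm_command(rows=[[[0, 0, 0.01], [0, 0, 0]], [[0, 0, 0.02], [0, 0, 0]], [[0, 0, 0.03], [0, 0, 0]], [[0, 0, 0.04], [0, 0, 0]]])

```text
clock: 6.1
position: [591.3, 30.9, 146.6]
ee_rot: [-0.595, 0.804, 0.0, -0.0]
contact_force: [-0.8, 0.3, -1.0]
gripper_width: 22.2
grasp_force: 59.2
```

>>> arm_command(rows=[[[0, 0, 0.015], [0, 0, 0]], [[0, 0, 0.03], [0, 0, 0]], [[0, 0, 0.045], [0, 0, 0]], [[0, 0, 0.05], [0, 0, 0]]])

```text
clock: 6.5
position: [591.3, 30.9, 133.7]
ee_rot: [-0.595, 0.804, 0.0, -0.001]
contact_force: [-1.2, 1.0, 0.4]
gripper_width: 21.8
grasp_force: 59.2
```

>>> arm_command(rows=[[[0, 0, 0.004], [0, 0, 0]], [[0, 0, 0.008], [0, 0, 0]], [[0, 0, 0.01], [0, 0, 0]]])

```text
clock: 6.8
position: [591.3, 30.9, 131.8]
ee_rot: [-0.595, 0.804, 0.0, -0.0]
contact_force: [-2.9, -0.4, 0.6]
gripper_width: 21.9
grasp_force: 59.2
```

>>> arm_command(rows=[[[0, 0, 0.003], [0, 0, 0]], [[0, 0, 0.003], [0, 0, 0]], [[0, 0, 0.003], [0, 0, 0]]])

```text
clock: 7.1
position: [591.3, 30.9, 131.0]
ee_rot: [-0.595, 0.804, 0.0, -0.0]
contact_force: [-2.4, 1.3, -0.9]
gripper_width: 22.2
grasp_force: 59.2
```

>>> arm_command(rows=[[[0, 0, 0], [0, 0, 0]], [[0, 0, 0], [0, 0, 0]], [[0, 0, 0], [0, 0, 0]], [[0, 0, 0], [0, 0, 0]]], grip=0.6)

```text
clock: 7.5
position: [592.2, 31.0, 131.4]
ee_rot: [-0.595, 0.804, -0.0, 0.001]
contact_force: [-0.4, -0.1, 0.9]
gripper_width: 51.7
grasp_force: 0.0
```

>>> arm_command(rows=[[[0, 0, -0.04], [0, 0, 0]], [[0, 0, -0.12], [0, 0, 0]], [[0, 0, -0.24], [0, 0, 0]], [[0, 0, -0.24], [0, 0, 0]], [[0, 0, -0.24], [0, 0, 0]]])

```text
clock: 8.0
position: [592.1, 31.1, 192.5]
ee_rot: [-0.595, 0.804, -0.0, 0.001]
contact_force: [-0.4, -0.0, -1.2]
gripper_width: 51.3
grasp_force: 0.0
```

```bash
python3 - <<'E'
from h import *
im,w=cloud('side'); cv2.imwrite('pics/s4.png',cv2.resize(im[160:260,200:340],None,fx=5,fy=5,interpolation=cv2.INTER_CUBIC))
p=w[(abs(w[...,0]-591)<14)&(abs(w[...,1]-30)<16)&(w[...,2]>120)&(w[...,2]<160)]; print("pin head",len(p),p.min(0).round(1),p.max(0).round(1))
def ray(n,u,v,z):
    c=arm.camera_info(n); E=np.array(c["extrinsics"]); d=E[:3,:3]@[(u-c["cx"])/c["fx"],(v-c["cy"])/c["fy"],1]; o=E[:3,3]; return o+d*(z-o[2])/d[2]
L={k:ray("top",(U+.5)/5-.5+235,(V+.5)/5-.5+180,z) for k,U,V,z in(("A",170,303,78),("C",353,340,78),("B",393,155,78),("notch",208,145,86),("ctr",279,221,95))}
ax=(L["A"]+L["B"])/2; print("axis AB",ax.round(1),"ctr",L["ctr"].round(1))
for k in L: d=L[k]-[541.3,26.3,0]; print(k,L[k].round(1),"r",np.hypot(*d[:2]).round(1),"ang",np.degrees(np.arctan2(d[1],d[0])).round(1))
E
```

```text
pin head 156 [578.3  16.2 120.4] [601.1  42.7 155.8]
axis AB [539.4  24.3  78. ] ctr [540.2  26.   95. ]
A [502.6  77.5  78. ] r 64.2 ang 127.1
C [486.  -10.1  78. ] r 66.2 ang -146.6
B [576.3 -29.   78. ] r 65.4 ang -57.7
notch [578.3  60.6  86. ] r 50.5 ang 42.8
ctr [540.2  26.   95. ] r 1.2 ang -165.1
```

View pics/s4.png

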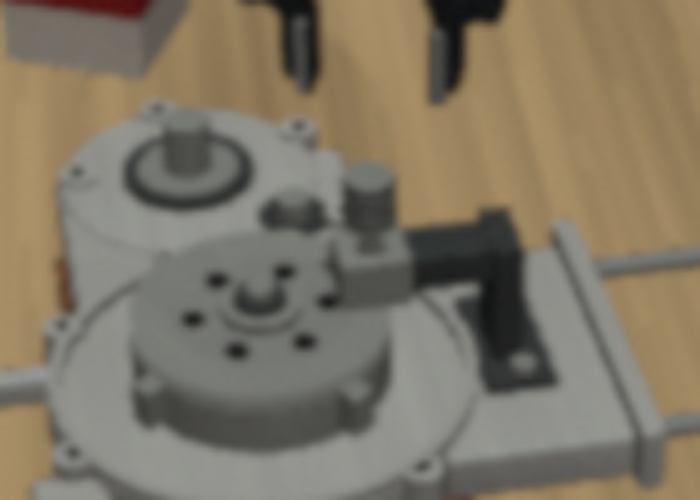

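The pin stands on the rim with its head at (368,195), clear of the block. Next I'll shut the fingers and move beside lug C on its counter-clockwise side.

```bash
cat >> h.py <<'E'
AX=np.array([541.3,26.5])
def lug(th,off,z=63,r=77):
    a=np.radians(th); p=AX+r*np.array([np.cos(a),np.sin(a)])+off*np.array([-np.sin(a),np.cos(a)]); go(p[0],p[1],z,th)
E
python3 -c "
from h import *
lug(213.4,32,190)"
```

```text
shift [0.3946 0.2837 0.0049] turn [-1.000e-04  1.000e-04 -2.802e-01] | t 8.05 pos [591.3  31.  191.3] F [-0.1 -0.1 -0.9] w 51.0 g 0.0
```

>>> arm_command(rows=[[[0.15, 0.1, 0], [0, 0, -0.28]], [[0.3, 0.2, 0], [0, 0, -0.28]], [[0.395, 0.284, 0], [0, 0, -0.28]], [[0.395, 0.284, 0], [0, 0, -0.28]], [[0.395, 0.284, 0], [0, 0, -0.28]]], grip=0)

```text
clock: 8.55
position: [493.3, -43.5, 190.5]
ee_rot: [0.849, -0.528, -0.001, 0.001]
contact_force: [0.6, -0.2, 0.9]
gripper_width: 0.1
grasp_force: 0.0
```

>>> arm_command(rows=[[[0, 0, 0], [0, 0, -0.04]], [[0, 0, 0], [0, 0, -0.04]], [[0, 0, 0], [0, 0, -0.04]], [[0, 0, 0], [0, 0, -0.04]]])

```text
clock: 8.95
position: [494.6, -42.7, 190.7]
ee_rot: [0.879, -0.477, -0.0, 0.0]
contact_force: [0.2, 0.2, 0.3]
gripper_width: 0.2
grasp_force: 0.0
```

```bash
python3 -c "
from h import *
lug(213.4,32,63); print(arm.read_state()['joints'])"
```

```text
shift [-2.000e-04 -9.000e-04  5.107e-01] turn [ 0.0003  0.0001 -0.0019] | t 8.95 pos [494.6 -42.7 190.7] F [0.2 0.2 0.3] w 0.2 g 0.0
[ 2.41498838e-01  2.02996143e-01 -3.61130915e-01 -7.36389152e-05
 -1.00766455e+00  3.35462385e-01]
```

>>> arm_command(rows=[[[0, 0, 0.15], [0, 0, 0]], [[0, 0, 0.3], [0, 0, 0]], [[0, 0, 0.4], [0, 0, 0]], [[0, 0, 0.47], [0, 0, 0]], [[0, 0, 0.505], [0, 0, 0]]])

```text
clock: 9.45
position: [493.8, -42.9, 63.0]
ee_rot: [0.879, -0.476, -0.001, 0.001]
contact_force: [-1.0, -0.6, -0.0]
gripper_width: 0.3
grasp_force: 0.0
```

>>> arm_command(rows=[[[-0.01, 0, 0], [0, 0, 0]], [[-0.02, 0, 0], [0, 0, 0]], [[-0.03, 0, 0], [0, 0, 0]]])

```text
clock: 9.75
position: [491.4, -36.0, 65.9]
ee_rot: [0.879, -0.476, 0.001, -0.001]
contact_force: [0.1, 0.1, 0.6]
gripper_width: -0.0
grasp_force: 0.0
```

```bash
python3 -c "
from h import *
im,w=cloud('top'); cv2.imwrite('pics/t5.png',cv2.resize(im[180:275,235:345],None,fx=5,fy=5,interpolation=cv2.INTER_CUBIC))
lug(213.4,17,63)"
```

```text
shift [-0.0298  0.003   0.0115] turn [-0.0006 -0.0002 -0.0013] | t 9.80 pos [491.1 -35.9  65.9] F [-0.4  0.6  0.1] w 0.1 g 0.0
```

View pics/t5.png

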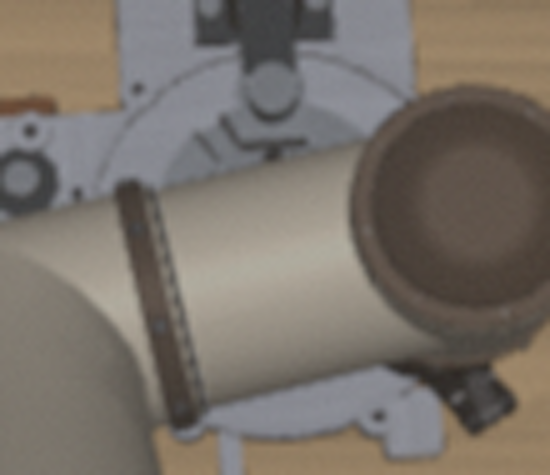

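From the top, the arm hides the lug. The pin at (270,90) and notch at (208,145) are unchanged, so I'll approach the lug by force.

>>> arm_command(rows=[[[-0.005, 0, 0.011], [0, 0, 0]], [[-0.01, 0, 0.011], [0, 0, 0]], [[-0.015, 0, 0.011], [0, 0, 0]], [[-0.02, 0, 0.011], [0, 0, 0]]])

```text
clock: 10.2
position: [488.0, -32.2, 62.2]
ee_rot: [0.879, -0.476, 0.0, -0.0]
contact_force: [0.0, -0.5, -0.6]
gripper_width: 0.2
grasp_force: 0.0
```

>>> arm_command(rows=[[[-0.005, 0, 0], [0, 0, 0]], [[-0.01, 0, 0], [0, 0, 0]], [[-0.015, 0, 0], [0, 0, 0]], [[-0.02, 0, 0], [0, 0, 0]]])

```text
clock: 10.6
position: [485.2, -28.4, 62.1]
ee_rot: [0.879, -0.476, 0.0, 0.0]
contact_force: [0.8, -2.9, -0.5]
gripper_width: -0.0
grasp_force: 1.7
```

Contact: about 3 N against the push. Next I'll sweep clockwise along the arc about the rotor axis, 10° per call.

>>> arm_command(rows=[[[-0.0108, 0.0019, 0], [0, 0, 0.0111]], [[-0.0216, 0.0034, 0], [0, 0, 0.0222]], [[-0.0325, 0.0046, 0], [0, 0, 0.0333]], [[-0.0435, 0.0054, 0], [0, 0, 0.0444]], [[-0.0544, 0.0057, 0], [0, 0, 0.0556]]])

```text
clock: 11.1
position: [476.2, -17.8, 62.1]
ee_rot: [0.834, -0.552, -0.0, 0.0]
contact_force: [-0.0, -2.9, 0.6]
gripper_width: 0.2
grasp_force: 1.7
```

```bash
cat > st.py <<'E'
from h import *
s=arm.read_state(); Y=R.from_quat(s["ee_rot"]).as_matrix()[:,1]; th=np.degrees(np.arctan2(Y[1],Y[0]))%360; a=np.radians(th)
e=np.array([np.cos(a),np.sin(a)]); t=np.array([-e[1],e[0]]); d=s["position"][:2]-AX; F=s["contact_force"][:2]
print("t %.2f th %.1f r %.1f off %.1f | Ft %.1f Fr %.1f Fz %.1f"%(s["clock"],th,d@e,d@t,F@t,F@e,s["contact_force"][2]))
im,w=cloud('side'); p=w[(abs(w[...,0]-591)<14)&(abs(w[...,1]-30)<14)&(w[...,2]>118)&(w[...,2]<165)]; print("head top",np.percentile(p[:,2],[50,90,97]).round(1) if len(p) else None)
E
python3 st.py
```

```text
t 11.10 th 203.1 r 77.3 off 15.2 | Ft 2.6 Fr 1.1 Fz 0.6
head top [144.4 153.2 154.6]
```

>>> arm_command(rows=[[[-0.0108, 0.0019, 0], [0, 0, 0.0111]], [[-0.0216, 0.0034, 0], [0, 0, 0.0222]], [[-0.0325, 0.0046, 0], [0, 0, 0.0333]], [[-0.0435, 0.0054, 0], [0, 0, 0.0444]], [[-0.0544, 0.0057, 0], [0, 0, 0.0556]]])

```text
clock: 11.65
position: [469.3, -5.9, 62.1]
ee_rot: [0.783, -0.622, -0.0, 0.001]
contact_force: [-0.3, -3.7, 1.4]
gripper_width: 0.1
grasp_force: 1.7
```

```bash
python3 st.py
```

```text
t 11.65 th 193.1 r 77.5 off 15.3 | Ft 3.6 Fr 1.1 Fz 1.4
head top [144.1 153.1 153.9]
```

>>> arm_command(rows=[[[-0.0054, 0.001, 0], [0, 0, 0.0056]], [[-0.0108, 0.0019, 0], [0, 0, 0.0111]], [[-0.0162, 0.0027, 0], [0, 0, 0.0167]], [[-0.0216, 0.0034, 0], [0, 0, 0.0222]]])

```text
clock: 12.1
position: [467.4, -0.6, 61.9]
ee_rot: [0.761, -0.649, -0.0, 0.0]
contact_force: [-0.7, -3.6, 0.2]
gripper_width: -0.1
grasp_force: 1.6
```

>>> arm_command(rows=[[[-0.0054, 0.001, 0], [0, 0, 0.0056]], [[-0.0108, 0.0019, 0], [0, 0, 0.0111]]])

```text
clock: 12.3
position: [466.5, 2.1, 61.9]
ee_rot: [0.749, -0.662, -0.0, 0.0]
contact_force: [-0.8, -2.7, 0.7]
gripper_width: 0.2
grasp_force: 1.5
```

```bash
python3 st.py
```

```text
t 12.30 th 187.1 r 77.2 off 15.0 | Ft 2.6 Fr 1.1 Fz 0.7
head top [143.1 150.9 151.7]
```

>>> arm_command(rows=[[[-0.0027, 0.0005, 0], [0, 0, 0.0028]], [[-0.0054, 0.001, 0], [0, 0, 0.0056]]])

```text
clock: 12.55
position: [466.3, 3.4, 61.9]
ee_rot: [0.744, -0.669, -0.0, 0.0]
contact_force: [-1.8, -3.4, -0.2]
gripper_width: -0.2
grasp_force: 1.5
```

```bash
python3 st.py
```

```text
t 12.55 th 186.1 r 77.1 off 15.0 | Ft 3.2 Fr 2.1 Fz -0.2
head top [135.6 141.8 142.3]
```

The pin dropped: its head top went from about 154 to 142 mm, the full 12 mm. Now I'll lean up to about 13 N in small steps.

>>> arm_command(rows=[[[-0.003, 0, 0], [0, 0, 0]], [[-0.005, 0, 0], [0, 0, 0]]])

```text
clock: 12.8
position: [466.1, 4.6, 61.9]
ee_rot: [0.744, -0.668, -0.0, 0.0]
contact_force: [-1.6, -3.7, 0.1]
gripper_width: -0.1
grasp_force: 1.6
```

>>> arm_command(rows=[[[-0.002, 0, 0], [0, 0, 0]]])

```text
clock: 12.9
position: [466.0, 5.1, 61.9]
ee_rot: [0.744, -0.668, -0.0, 0.0]
contact_force: [-1.9, -3.9, -1.5]
gripper_width: 0.0
grasp_force: 1.7
```

>>> arm_command(rows=[[[-0.002, 0, 0], [0, 0, 0]]])

```text
clock: 13.0
position: [466.0, 5.6, 61.9]
ee_rot: [0.744, -0.668, -0.0, 0.0]
contact_force: [-2.1, -3.6, -1.6]
gripper_width: -0.1
grasp_force: 1.7
```

>>> arm_command(rows=[[[-0.002, 0, 0], [0, 0, 0]]])

```text
clock: 13.1
position: [466.0, 6.1, 61.9]
ee_rot: [0.744, -0.668, -0.0, 0.0]
contact_force: [-1.4, -3.2, -0.9]
gripper_width: -0.0
grasp_force: 1.7
```

>>> arm_command(rows=[[[-0.002, 0, 0], [0, 0, 0]]])

```text
clock: 13.2
position: [466.1, 6.7, 62.0]
ee_rot: [0.744, -0.668, -0.0, 0.0]
contact_force: [-2.5, -3.2, -2.0]
gripper_width: 0.1
grasp_force: 1.7
```

>>> arm_command(rows=[[[-0.002, 0, 0], [0, 0, 0]]])

```text
clock: 13.3
position: [466.1, 7.2, 62.0]
ee_rot: [0.744, -0.668, -0.0, 0.0]
contact_force: [-2.1, -3.9, -1.9]
gripper_width: -0.0
grasp_force: 1.7
```

>>> arm_command(rows=[[[-0.002, 0, 0], [0, 0, 0]]])

```text
clock: 13.4
position: [466.0, 7.7, 62.0]
ee_rot: [0.744, -0.668, -0.0, 0.0]
contact_force: [-1.0, -4.2, -1.1]
gripper_width: -0.3
grasp_force: 1.9
```

```bash
python3 st.py
```

```text
t 13.40 th 186.1 r 76.8 off 10.7 | Ft 4.1 Fr 1.5 Fz -1.1
head top [134.2 142.  143. ]
```

>>> arm_command(rows=[[[-0.002, 0, 0], [0, 0, 0]]])

```text
clock: 13.55
position: [466.0, 8.1, 62.0]
ee_rot: [0.744, -0.668, -0.0, 0.0]
contact_force: [-0.8, -5.0, -2.1]
gripper_width: 0.3
grasp_force: 2.4
```

>>> arm_command(rows=[[[-0.002, 0, 0], [0, 0, 0]]])

```text
clock: 13.65
position: [465.9, 8.4, 62.0]
ee_rot: [0.744, -0.668, 0.0, 0.0]
contact_force: [-0.6, -5.4, -1.0]
gripper_width: 0.3
grasp_force: 3.2
```

>>> arm_command(rows=[[[-0.002, 0, 0], [0, 0, 0]]])

```text
clock: 13.75
position: [465.9, 8.7, 62.1]
ee_rot: [0.744, -0.668, 0.0, 0.0]
contact_force: [-1.2, -7.9, -2.5]
gripper_width: -0.0
grasp_force: 3.9
```

>>> arm_command(rows=[[[-0.003, 0, 0], [0, 0, 0]]])

```text
clock: 13.85
position: [465.8, 9.0, 62.0]
ee_rot: [0.744, -0.668, 0.0, 0.001]
contact_force: [0.5, -10.0, -3.1]
gripper_width: -0.1
grasp_force: 5.3
```

>>> arm_command(rows=[[[-0.002, 0, 0], [0, 0, 0]]])

```text
clock: 13.95
position: [465.8, 9.3, 62.1]
ee_rot: [0.744, -0.668, 0.0, 0.001]
contact_force: [1.1, -11.7, -2.0]
gripper_width: -0.2
grasp_force: 6.0
```

>>> arm_command(rows=[[[-0.0015, 0, 0], [0, 0, 0]], [[-0.0015, 0, 0], [0, 0, 0]]])

```text
clock: 14.15
position: [465.8, 9.4, 62.1]
ee_rot: [0.744, -0.668, 0.0, 0.001]
contact_force: [0.4, -11.4, -1.5]
gripper_width: 0.3
grasp_force: 5.9
```

>>> arm_command(rows=[[[0, 0, 0], [0, 0, 0]], [[0, 0, 0], [0, 0, 0]], [[0, 0, 0], [0, 0, 0]], [[0, 0, 0], [0, 0, 0]], [[0, 0, 0], [0, 0, 0]]])

```text
clock: 14.65
position: [465.8, 9.3, 62.1]
ee_rot: [0.744, -0.668, 0.0, 0.001]
contact_force: [0.6, -11.9, -3.3]
gripper_width: -0.1
grasp_force: 5.8
```

>>> arm_command(rows=[[[0, 0, 0], [0, 0, 0]], [[0, 0, 0], [0, 0, 0]], [[0, 0, 0], [0, 0, 0]], [[0, 0, 0], [0, 0, 0]], [[0, 0, 0], [0, 0, 0]]])

```text
clock: 15.15
position: [465.8, 9.4, 62.1]
ee_rot: [0.744, -0.668, 0.0, 0.001]
contact_force: [1.3, -11.5, -2.2]
gripper_width: 0.1
grasp_force: 5.8
```

```bash
python3 st.py
```

```text
t 15.15 th 186.1 r 76.9 off 9.0 | Ft 11.5 Fr -0.0 Fz -2.2
head top [134.4 142.2 142.7]
```

It held at about 11.5 N, slightly under the 13 N target. I'll add a little and hold for a second.

>>> arm_command(rows=[[[-0.002, 0, 0], [0, 0, 0]], [[-0.002, 0, 0], [0, 0, 0]]])

```text
clock: 15.4
position: [465.8, 9.6, 62.1]
ee_rot: [0.744, -0.668, 0.001, 0.001]
contact_force: [1.6, -13.3, -2.2]
gripper_width: 0.1
grasp_force: 6.7
```

>>> arm_command(rows=[[[0, 0, 0], [0, 0, 0]], [[0, 0, 0], [0, 0, 0]], [[0, 0, 0], [0, 0, 0]], [[0, 0, 0], [0, 0, 0]], [[0, 0, 0], [0, 0, 0]]])

```text
clock: 15.9
position: [465.8, 9.5, 62.1]
ee_rot: [0.744, -0.668, 0.001, 0.001]
contact_force: [0.6, -13.4, -3.4]
gripper_width: -0.0
grasp_force: 6.6
```

>>> arm_command(rows=[[[0, 0, 0], [0, 0, 0]], [[0, 0, 0], [0, 0, 0]], [[0, 0, 0], [0, 0, 0]], [[0, 0, 0], [0, 0, 0]], [[0, 0, 0], [0, 0, 0]]])

```text
clock: 16.4
position: [465.8, 9.5, 62.1]
ee_rot: [0.744, -0.668, 0.001, 0.001]
contact_force: [0.9, -13.5, -3.5]
gripper_width: 0.1
grasp_force: 6.6
```

>>> arm_command(rows=[[[0, 0, 0], [0, 0, 0]], [[0, 0, 0], [0, 0, 0]]])

```text
clock: 16.6
position: [465.8, 9.5, 62.1]
ee_rot: [0.744, -0.668, 0.001, 0.001]
contact_force: [1.5, -12.5, -2.2]
gripper_width: 0.1
grasp_force: 6.6
```

The lug was held at about 13.3 N for over a second and the rotor stayed put. Now I'll back off along +x, then lift.

>>> arm_command(rows=[[[0.01, 0, 0], [0, 0, 0]], [[0.03, 0.01, 0], [0, 0, 0]], [[0.06, 0.03, 0], [0, 0, 0]], [[0.08, 0.04, 0], [0, 0, 0]]])

```text
clock: 17.0
position: [458.3, -9.7, 62.5]
ee_rot: [0.744, -0.668, 0.0, -0.001]
contact_force: [0.3, 0.1, 0.3]
gripper_width: 0.3
grasp_force: 0.0
```

>>> arm_command(rows=[[[0, 0, -0.1], [0, 0, 0]], [[0, 0, -0.25], [0, 0, 0]], [[0, 0, -0.4], [0, 0, 0]], [[0, 0, -0.5], [0, 0, 0]], [[0, 0, -0.5], [0, 0, 0]]])

```text
clock: 17.5
position: [460.6, -9.1, 191.4]
ee_rot: [0.744, -0.668, 0.003, -0.004]
contact_force: [-0.0, 0.8, -0.8]
gripper_width: 0.1
grasp_force: 0.0
```

>>> arm_command(rows=[[[0.15, 0.1, 0], [0, 0, 0]], [[0.3, 0.1, 0], [0, 0, 0]], [[0.45, 0.1, 0], [0, 0, 0]], [[0.45, 0.1, 0], [0, 0, 0]], [[0.45, 0.1, 0], [0, 0, 0]]])

```text
clock: 18.0
position: [444.6, -124.8, 186.4]
ee_rot: [0.743, -0.669, -0.0, 0.0]
contact_force: [-0.9, -0.0, 0.4]
gripper_width: 0.1
grasp_force: 0.0
```

```bash
python3 st.py; python3 -c "
from h import *
im,w=cloud('side'); cv2.imwrite('pics/s6.png',cv2.resize(im[150:390,180:400],None,fx=2.5,fy=2.5,interpolation=cv2.INTER_CUBIC))"
```

```text
t 18.00 th 186.0 r 112.0 off 140.4 | Ft -0.1 Fr 0.9 Fz 0.4
head top [134.7 142.3 143.3]
```

View pics/s6.png

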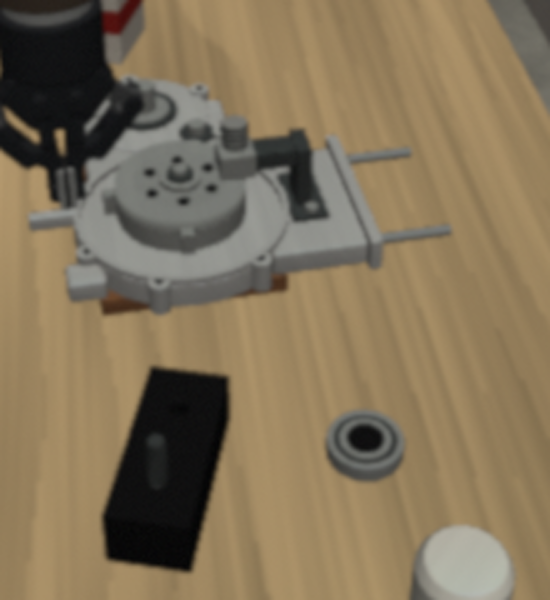

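The pin's head sits on the block at (235,135) with no shank showing, the hand is clear, and the other things in view are where they were.

```bash
python3 -c "
from bench import arm
print(arm.job_done())"
```

```text
the job is handed in; nothing more can be done
None
```

The job is handed in at about 18 s: the pin stood on the rim, I turned the rotor clockwise until it dropped fully home, the lug then held about 13 N (10 N over turning) for just over a second, and the hand is clear.

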